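Feed a battery cell through a pedal-gated chute

ROBOT

A 6-joint arm with a two-finger parallel gripper is mounted at the origin on the work surface. World frame = base frame: x ahead of the robot, y to its left, z up, the work surface at z = 0. Lengths are in m, angles in degrees, forces in N, time in s.
With the tool pointing down it reaches from about 0.4 to 0.825 m from the base axis. Payload 7 kg.
Tool frame: the origin (TCP) lies at the very end of the fingers, on their centre line; the grasp point (between the pads) lies 19 mm behind it (r.hold_point_z is the distance from the TCP to the grasp point, in m); x points along the fingers, y is the direction in which the jaws open and shut, and the axes are right-handed (so a half turn about x gives the same grasp; the last joint's range is limited). The gripper opens to 88 mm and grips with 3 to 60 N. Pads are 19 mm wide; open, the fingers measure 130 mm over their backs; the gripper's body (78 mm by 193 mm) begins 47 mm behind the grasp point.
Start: joints at [91.106, 20.546, 0.682, 0, -70.136, -16.507], TCP at [0.179, 0.651, 0.227] pointing down, gripper open.
Joint ranges: [-176.03, 176.03], [-82.01, 121.73], [-58.28, 71.71], [-173.87, 95.51], [-174.79, -0.11], [-173.66, 173.66]. Speed limits (degrees/s): [136.94, 136.94, 172.46, 180, 180, 180].

INTERFACE

Orientations are given as [roll, pitch, yaw] about the fixed x, y, z axes, in that order (R = Rz(yaw) Ry(pitch) Rx(roll)).
In Python, from plant import r gives the robot as it stands. The module is installed in compiled form; this text tells all that it offers.
- The arm moves only by the shell command python3 -m creep 'ROWS' [FORCE]. ROWS is JSON, a list of rows, each a list of 7 numbers: the turn, a rotation vector about the tool's x, y, z in rad, then the shift along the tool's x, y, z in cm, then the opening in per cent of the stroke, from 0 (shut) to 100 (fully open). In form: [[rx, ry, rz, x, y, z, fingers], ...]. A call has 1 to 8 rows; each row shifts and turns the commanded pose from where the row before left it, along the tool's axes as they then stand; what a row does not reach is not made up. A row lasts 1/10 s, in which the tool goes at most 50 mm and 8.59 degrees, less where a joint would pass 70% of its speed; a pose out of reach is approached as far as the arm can. A call is refused whole if a number of a shift passes 5 or a number of a turn 0.15, either way. A call with a gripper value outside its range is refused whole. The fingers move at their own pace and stop on an object; FORCE is the grip in N (left out, the last holds). Time passes only in rows, so rows that do not move let the fingers close. It gives the time, the measured TCP pose, the force and the opening at its end, in the units of the state.
- r.get_state(): the state, without advancing time (a new reading comes with each control period).
- r.capture(name): name is "scene" or "top"; returns (picture, depth): 480x640x3 uint8, blue, green, red; 480x640 float32, m along the optical axis (not along the pixel's ray), 0 where there is no reading.
- r.camera_info(name): a dict with "fovy" (degrees; the focal length in pixels is half the picture's height over the tangent of half this angle, whatever the lens; pixels are square), "cx", "cy" (the principal point, pixels), "camera_from_world" (4x4, takes a point from world to camera coordinates). Camera axes: x right, y down, z forward; pixel columns grow to the right and rows downward; lengths in m; the calibration is good to about 2 mm. A picture is of the moment at which its call begins. camera_info takes no time and is no camera call.
- r.close_job(): hands the job in, once; it reports no verdict.
Trained networks look in the newest picture that a camera, given by its name, has taken for a name from the list of things; names that differ only in an ending like _2 or _b are one class to them, and where a whole thing is asked for, a point or a joint stands for the part that bears it (a point fixed in the world has none). Each returns a list of dicts, best first, with "score" (0 to 1); they miss things now and then, are a little off and sometimes report something else, mostly with a low value. They report only what shows in the picture. A call takes as long as a camera call. They do not tell look-alikes from the thing itself.
- r.look_for(query, camera): "rect" ([left, top, right, bottom] in pixels, round what is visible of it).
- r.masks_of(query, camera): "pixels" (480x640 bool, what is visible of it) and "rect" ([left, top, right, bottom] in pixels, round what is visible of it).
The state is a dict: "time_s": time; "joints": joint angles; "qd": joint speeds; "joint_torque": joint torques, N m; "tcp_pos": TCP position; "eef_rot": TCP orientation; "contact_force": force on the tool from outside, world axes, zero at the start; "moment": the same for the moment, N m; "gripper_width": finger opening in m.
Only numpy, scipy, OpenCV 4.12 (cv2) and the standard library are available. Lean on these libraries where they do the work, as an engineer would, in place of code of your own. Each camera call takes 0.05 s, during which the arm holds its last target. There are 200 camera calls.

TASK

Lay the loose battery cell across the upper part of the feeder's chute, let go of it and let it come to rest against the stop bar. Then reach in under the clear hood with a tilted tool, press the spring pedal down to its stop without forcing it, and keep it down until the cell has rolled into the pocket at the chute's lower end. Finally let the pedal come back up; leave the jar, the black roll and the spatula where they are.

Things in the scene. Friction and masses are not known exactly. Their poses are not given: they have to be found in the camera images.
- cell: Battery cell: a plain steel cylinder, 46 mm in diameter, 95 mm long, about 0.36 kg, lying on its side on the bench to the left or the right of the feeder. Origin at its centre; its x axis is the cylinder's axis. Either end may point either way. It rolls freely.
- feeder: Grey and aluminium cell feeder fixed to the bench, 130 mm deep (x), 340 mm long (y); its pedal side (-x) faces away from the robot. Origin on the bench below the stop bar; y up the chute, z up. The chute runs along y: 107 mm wide inside, end wall at y = 135 mm, lower end y = -100 mm; floor 95 mm above the bench at y = 0, rising 7 degrees towards +y; side walls 28 mm above the floor.
- stop_bar (a point): Top middle of the steel stop bar as it stands at rest (this point does not move): the bar crosses the chute, 84 mm along the feeder's x and 8 mm thick, 13 mm above the chute floor. It sinks below the floor only when the pedal is almost at its stop.
- hood_edge (a point): Middle of the lower front edge of the roof of the clear hood over the pedal, 155 mm from the feeder's origin and 146 mm above the bench. The roof runs from here 90 mm back towards the feeder, its top is at 152 mm; clear cheeks stand 58 mm to either side. The hood is open at -x of the feeder, away from the robot.
- load_point (a point): A good place for the cell's centre when it is laid in with its axis along the feeder's x: on the chute's centre line, 70 mm up from the stop bar, 23 mm above the floor there. Let go, it rolls down the chute (-y of the feeder) against the bar.
- gate_point (a point): Centre of a cell that rests against the stop bar (26 mm up the chute from the bar).
- pocket_point (a point): Middle of the pocket below the chute's lower end, at the height of the centre of a cell lying in it. The pocket is 90 mm long along the feeder's y (from y = -104 to -194 mm), 107 mm wide, its floor 64 mm above the bench.
- tread (a point): Point on the pedal's ribbed steel tread, on top, 90 mm from the hinge, below the hood's front edge; moves with the pedal. Tread 84 mm wide, from 18 mm in front of it to 42 mm behind. 80 mm above the bench at rest (leaning 0.16 rad, front higher), about 51 mm at the stop. The roof fouls a vertical gripper: lean the tool 30 to 45 degrees, its top towards -x of the feeder, fingers shut.
- pedal_hinge_axis (a point): Middle of the pedal's hinge axis, which runs along the feeder's y, 68 mm in front of its origin and 62 mm above the bench.
- pedal (a joint): Angle of the pedal (rad): 0 up, grows as the tread goes down, about 0.32 at its hard stop. A spring returns it; the push at the tread is about 5 N at the start and 11 N just before the stop; there it rises sharply.
- jar: Bystander: amber glass jar with a black cap, 64 mm in diameter, 85 mm high. Origin at the centre of its underside.
- roll: Bystander: roll of black electrode foil standing on end, 110 mm in diameter, 85 mm high, on the bench beside the pedal. Origin at the centre of its underside.
- spatula: Bystander: slim steel lab spatula, 170 mm long, 6 mm thick, with a 20 mm wide blade, lying on the bench beside the pedal. Origin at the underside near its middle, x towards the blade.
Not all that is in view belongs to the job. What is shaped like the cell but pink is not meant.

How it is judged:
By the outcome, as a careful person would: the job done as asked, in the order asked, and still so for the second after the job is handed in, with the robot touching nothing.
It also fails if it takes over 53 s, if anything falls off the work surface, if the arm or the gripper's body presses on something with over 40 N, if the wrist force passes 120 N, or if a joint passes its speed limit or range.

## Working session

There is one attempt and no reset: what is moved stays moved. The work goes in short steps, Python scripts to look and compute and a shell command to move; the robot and the scene stay as the last step left them, time stands still between calls to the robot, and variables do not carry over. Pictures are saved under pics/ and viewed, about 8 in all and at most 12, crops included, and the job is handed in when it is done.

```bash
mkdir -p pics; cat > h.py <<'E'
from plant import r
import numpy as np, cv2
from scipy.spatial.transform import Rotation as R
np.set_printoptions(precision=4,suppress=True)
def cam(n):
    i=r.camera_info(n); return 240/np.tan(np.radians(i["fovy"]/2)),i["cx"],i["cy"],np.array(i["camera_from_world"])
def cloud(n,d):
    f,cx,cy,T=cam(n); v,u=np.mgrid[:480,:640]
    P=np.stack([(u-cx)/f*d,(v-cy)/f*d,d],-1)
    return (P-T[:3,3])@T[:3,:3]
def proj(n,p):
    f,cx,cy,T=cam(n); q=np.asarray(p)@T[:3,:3].T+T[:3,3]
    return np.stack([q[...,0]/q[...,2]*f+cx,q[...,1]/q[...,2]*f+cy],-1)
E
python3 - <<'E'
from h import *
ims=[]
for n in("scene","top"):
    im,d=r.capture(n); cv2.imwrite(f"pics/{n}0.png",im); np.save(f"{n}0.npy",d); W=cloud(n,d)
    print(n,cam(n)[3][:3])
    for q in("cell","feeder","jar","roll","spatula","pedal"):
        for m in r.masks_of(q,n)[:3]:
            px=m["pixels"]&(d>0); p=W[px]
            print(q,round(m["score"],2),np.round(m["rect"]),px.sum(),np.median(p,0),p.min(0),p.max(0), im[px].mean(0).round())
print(r.get_state())
E
```

```text
scene [[-0.7911  0.6115 -0.0134  0.4122]
 [ 0.4045  0.5067 -0.7613 -0.093 ]
 [-0.4587 -0.6077 -0.6483  1.474 ]]
cell 0.94 [298. 169. 339. 194.] 672 [ 0.3181 -0.275   0.0369] [ 0.2558 -0.3714 -0.0028] [ 0.4373 -0.1604  0.1425] [107.  90. 134.]
cell 0.88 [245. 173. 284. 201.] 684 [ 0.442  -0.3534  0.037 ] [ 0.3725 -0.4688 -0.0049] [ 0.5129 -0.1739  0.1422] [107. 103. 100.]
cell 0.81 [219. 148. 259. 168.] 629 [ 0.4279 -0.4906  0.0345] [ 0.3798 -0.6021 -0.0057] [ 0.4625 -0.4474  0.0507] [ 99.  83. 128.]
feeder 0.88 [244. 178. 426. 333.] 17745 [0.5136 0.0283 0.0918] [ 0.2851 -0.3133 -0.0036] [0.6685 0.1712 0.1551] [102.  99.  97.]
jar 0.65 [466. 335. 512. 388.] 1794 [0.4397 0.3585 0.0621] [ 0.3693  0.2847 -0.0043] [0.4562 0.3821 0.0891] [49. 54. 64.]
jar 0.59 [244. 171. 286. 200.] 629 [ 0.4425 -0.3489  0.0378] [ 0.3727 -0.4546 -0.0034] [ 0.4992 -0.1762  0.1422] [106. 101.  98.]
roll 0.85 [187. 206. 244. 264.] 2633 [ 0.6361 -0.2254  0.0667] [ 0.5736 -0.3082 -0.0031] [ 0.6825 -0.196   0.0904] [51. 50. 51.]
spatula 0.98 [328. 369. 382. 450.] 689 [0.6782 0.2736 0.004 ] [ 0.5725  0.2233 -0.003
[... 949 characters left out ...]
18 [ 0.6254 -0.2571  0.0723] [ 0.5698 -0.3278 -0.0092] [ 0.6874 -0.2015  0.0938] [14. 13. 14.]
pedal 0.46 [282. 190. 320. 242.] 118 [ 0.5461 -0.0234  0.0666] [ 0.5355 -0.0654  0.0582] [0.6487 0.0244 0.0873] [62. 60. 58.]
{'time_s': 0.7, 'joints': array([ 91.1051,  20.5427,   0.6831,  -0.0029, -70.1362, -16.5074]), 'qd': array([-0.0442,  0.0849, -0.0242, -0.0244,  0.0297, -0.002 ]), 'joint_torque': array([  0.001 , -58.2161,  29.3241,   7.0015,   0.0124,  -0.    ]), 'tcp_pos': array([0.1793, 0.6507, 0.2266]), 'eef_rot': array([-41.3109,  89.995 , 123.2859]), 'contact_force': array([ 0.8102, -0.0444,  1.0594]), 'moment': array([ 0.0133,  0.0065, -0.0385]), 'gripper_width': 0.08757960018613721}
```

View pics/scene0.png

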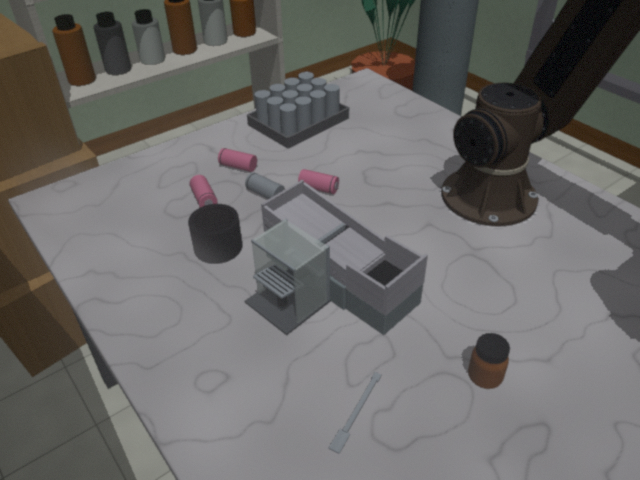

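View pics/top0.png

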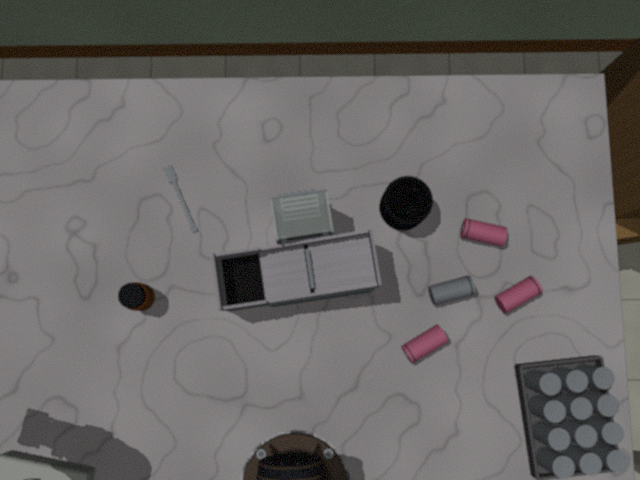

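Both views agree: the grey cell is at about top (452,290), three pink look-alikes lie around it, and the feeder's pocket is on the left at about (240,278). The stop bar is at about (310,268), the hood and pedal at about (302,215), and the roll at about (406,203).

```bash
cat > fit.py <<'E'
from h import *
im=cv2.imread("pics/top0.png"); d=np.load("top0.npy"); W=cloud("top",d)
def rect(mask,n):
    p=(W[mask][:,:2]*1000).astype(np.float32); b=cv2.minAreaRect(p); print(n,b,len(p)); return b
v,u=np.mgrid[:480,:640]
c=(u>422)&(u<480)&(v>266)&(v<310)&(W[...,2]>0.03)&(W[...,2]<.07); rect(c,"cell"); print(W[c].mean(0))
f=(W[...,2]>0.105)&(W[...,2]<.17)&(u>205)&(u<390)&(v>225)&(v<315)
# fit outer rectangle 130x340, all points w/ height > .105 (wall tops), hood excluded by soft cost
from scipy.optimize import minimize
P=W[f]
def model(q,p):
    o=R.from_euler('z',q[2]).as_matrix(); return (p-np.array([q[0],q[1],0]))@o
h=lambda y:np.clip(.123+y*np.tan(np.radians(7)),.0,.2)
def inl(q):
    L=model(q,P); a=np.abs(L[:,0]); e=np.abs(a-.0593)
    wall=np.exp(-(e/.004)**2)*np.exp(-((L[:,2]-h(L[:,1]))/.008)**2)
    ew=np.exp(-((L[:,1]-.139)/.004)**2)*(a<.055)*np.exp(-((L[:,2]-.14)/.01)**2)
    return -(wall.sum()+ew.sum())
best=None
for yaw in np.radians(np.arange(174,200,2)):
  for x in np.arange(.44,.54,.01):
    for y in np.arange(-.06,.04,.01):
      s=inl((x,y,yaw))
      if best is None or s<best[0]: best=(s,(x,y,yaw))
print(best,len(P))
q=minimize(inl,best[1],method="Nelder-Mead",options=dict(initial_simplex=np.array(best[1])+np.array([[0,0,0],[.005,0,0],[0,.005,0],[0,0,.03]]))); print(q.x,np.degrees(q.x[2]),q.fun)
np.save("feeder.npy",q.x)
o=R.from_euler('z',q.x[2]).as_matrix(); T=np.array([q.x[0],q.x[1],0])
F=lambda p:np.array(p)@o.T+T
t7=np.tan(np.radians(7))
big={}
for n in("top","scene"):
    im=cv2.imread(f"pics/{n}0.png"); im=cv2.resize(im,None,fx=4,fy=4,interpolation=cv2.INTER_CUBIC)
    def pl(pts,c,cl=True): cv2.polylines(im,[np.round((proj(n,F(pts))+.5)*4).astype(int)],cl,c,1)
    pl([[s*.0535,y,.123+y*t7] for s,y in((1,.135),(-1,.135),(-1,-.1),(1,-.1))],(0,255,0))
    pl([[-.042,0,.108],[.042,0,.108]],(0,0,255),False)
    pl([[-.155,-.058,.15],[-.155,.058,.15],[-.065,.058,.15],[-.065,-.058,.15]],(255,255,0))
    pl([[-.0535,-.104,.064],[-.0535,-.194,.064],[.0535,-.194,.064],[.0535,-.104,.064]],(0,255,255))
    pl([[-.158,-.042,.08],[-.158,.042,.08]],(255,0,255),False)
    big[n]=im[700:1300,780:1580] if n=="top" else im[680:1280,930:1730]
    cv2.imwrite(f"pics/fit_{n}.png",big[n])
for n,p in dict(load=[0,.07,.095+.07*t7+.023],gate=[0,.026,.121],pocket=[0,-.149,.087],tread=[-.158,0,.08]).items(): print(n,F(p))
E
python3 fit.py
```

```text
cell ((429.8999328613281, -358.5118103027344), (44.32600784301758, 98.18473052978516), 14.212721824645996) 822
[ 0.4292 -0.3575  0.0417]
(np.float64(-440.0983994573288), (np.float64(0.47000000000000003), np.float64(-0.039999999999999994), np.float64(3.2812189937493397))) 3634
[ 0.4734 -0.0373  3.2884] 188.41338991426824 -532.6917193248033
load [ 0.4836 -0.1065  0.1266]
gate [ 0.4772 -0.063   0.121 ]
pocket [0.4516 0.1101 0.087 ]
tread [ 0.6297 -0.0142  0.08  ]
```

View pics/fit_top.png

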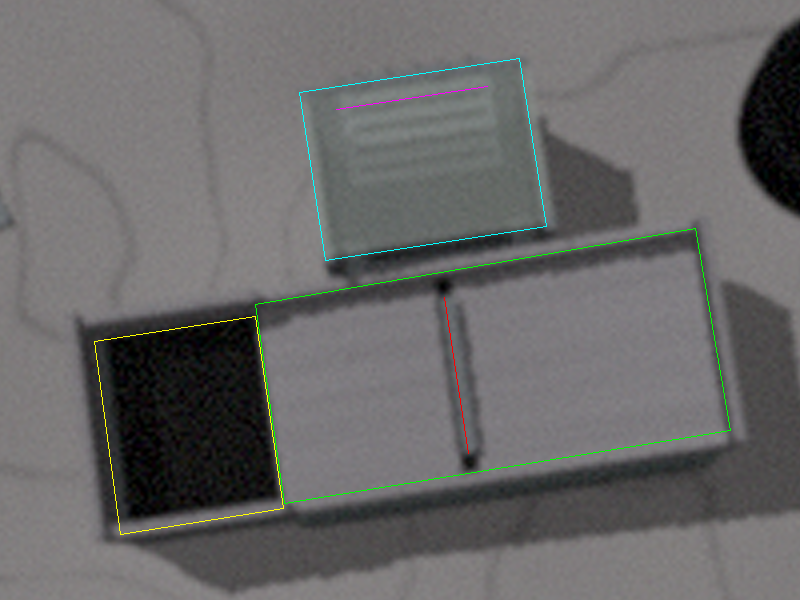

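The overlay fits the chute, the bar, the hood and the pocket to about 3 mm, so it is good enough to set out.

```bash
cat >> h.py <<'E'
def go(p,ang,lean=0,fy=np.radians(188.41)):
    """remaining move to TCP p, jaw (tool y) at ang deg, tool top leaned toward feeder -x by lean deg"""
    s=r.get_state(); C=R.from_euler('xyz',s["eef_rot"],degrees=True)
    a=np.radians(ang); y=np.array([np.cos(a),np.sin(a),0]); x=np.array([0,0,-1.])
    M=R.from_matrix(np.stack([x,y,np.cross(x,y)],1))
    fx=np.array([np.cos(fy),np.sin(fy),0]); fyv=np.array([-fx[1],fx[0],0])
    M=R.from_rotvec(-np.radians(lean)*fyv)*M
    print("t",s["time_s"],"tcp",s["tcp_pos"],"j",np.round(s["joints"],1),"F",s["contact_force"],"w",s["gripper_width"])
    Y=C.as_matrix(); print("jaw ang",np.degrees(np.arctan2(Y[1,1],Y[0,1])),"toolx",Y[:,0])
    print("turn(tool)",(C.inv()*M).as_rotvec(),"shift now-axes cm",C.inv().apply(np.array(p)-s["tcp_pos"])*100,"shift target-axes cm",M.inv().apply(np.array(p)-s["tcp_pos"])*100)
E
python3 -c "
from h import *
go([.5,.25,.24],14.2);go([.43,-.358,.15],14.2);go([.43,-.358,.15],194.2);go([.4836,-.1065,.2],98.4,40)"
```

```text
t 0.7 tcp [0.1793 0.6507 0.2266] j [ 91.1  20.5   0.7  -0.  -70.1 -16.5] F [ 0.8102 -0.0444  1.0594] w 0.08757960018613721
jaw ang -105.40324763522855 toolx [-0.      0.0001 -1.    ]
turn(tool) [-2.0875 -0.      0.0001] shift now-axes cm [ -1.3443  30.1151 -41.5653] shift target-axes cm [-1.3398 21.2631 46.7171]
t 0.7 tcp [0.1793 0.6507 0.2266] j [ 91.1  20.5   0.7  -0.  -70.1 -16.5] F [ 0.8102 -0.0444  1.0594] w 0.08757960018613721
jaw ang -105.40324763522855 toolx [-0.      0.0001 -1.    ]
turn(tool) [-2.0875 -0.      0.0001] shift now-axes cm [  7.6516  90.591  -50.9665] shift target-axes cm [  7.6602  -0.4377 103.9422]
t 0.7 tcp [0.1793 0.6507 0.2266] j [ 91.1  20.5   0.7  -0.  -70.1 -16.5] F [ 0.8102 -0.0444  1.0594] w 0.08757960018613721
jaw ang -105.40324763522855 toolx [-0.      0.0001 -1.    ]
turn(tool) [1.0541 0.0001 0.    ] shift now-axes cm [  7.6516  90.591  -50.9665] shift target-axes cm [   7.6602    0.4377 -103.9422]
t 0.7 tcp [0.1793 0.6507 0.2266] j [ 91.1  20.5   0.7  -0.  -70.1 -16.5] F [ 0.8102 -0.0444  1.0594] w 0.08757960018613721
jaw ang -105.40324763522855 toolx [-0.      0.0001 -1.    ]
turn(tool) [2.5789 0.1981 0.9385] shift now-axes cm [  2.6532  64.9204 -49.4535] shift target-axes cm [-10.1952 -79.3576  16.3026]
```

```bash
python3 -m creep '[[0,0,0,0,2.8,-3.7,100],[0,0,0,0,2.8,-3.7,100],[0,0,0,0,2.8,-3.7,100],[0,0,0,0,2.8,-3.7,100],[0,0,0,0,2.8,-3.7,100],[0,0,0,0,2.8,-3.7,100],[0,0,0,0,2.8,-3.7,100],[0,0,0,0,2.8,-3.7,100]]'
python3 -m creep '[[0,0,0,0,2.8,-3.7,100],[0,0,0,0,2.8,-3.7,100],[0,0,0,0,2.8,-3.7,100],[0,0,0,0,2.8,-3.7,100],[0,0,0,0,4.6,-0.5,100],[0,0,0,0,4.6,-0.5,100],[0,0,0,0,4.6,-0.5,100],[0,0,0,0,4.6,-0.5,100]]'
python3 -m creep '[[0,0,0,0,4.6,-0.5,100],[0,0,0,0,4.6,-0.5,100],[0,0,0,0,4.6,-0.5,100],[0,0,0,0,4.6,-0.5,100],[0,0,0,0,4.6,-0.5,100],[0,0,0,0,4.6,-0.5,100],[0,0,0,0,4.6,-0.5,100],[0,0,0,0,4.6,-0.5,100]]'
python3 -m creep '[[0.132,0,0,0,0,0,100],[0.132,0,0,0,0,0,100],[0.132,0,0,0,0,0,100],[0.132,0,0,0,0,0,100],[0.132,0,0,0,0,0,100],[0.132,0,0,0,0,0,100],[0.132,0,0,0,0,0,100],[0.130,0,0,0,0,0,100]]'
python3 -c "
from h import *
go([.43,-.358,.011],194.2)"
```

```text
time_s: 1.5
tcp_pos: [0.406, 0.3546, 0.227]
eef_rot: [-106.8, 90.0, 57.9]
contact_force: [0.6, 1.1, 0.3]
gripper_width: 0.0879
time_s: 2.3
tcp_pos: [0.488, 0.0244, 0.2268]
eef_rot: [-145.5, 90.0, 19.1]
contact_force: [1.3, -0.8, 0.4]
gripper_width: 0.0877
time_s: 3.1
tcp_pos: [0.4288, -0.3412, 0.2269]
eef_rot: [172.8, 90.0, -22.6]
contact_force: [0.8, 0.4, 0.7]
gripper_width: 0.0877
time_s: 3.9
tcp_pos: [0.4293, -0.3392, 0.2267]
eef_rot: [-115.8, 90.0, -11.9]
contact_force: [0.2, -0.2, 0.4]
gripper_width: 0.0876
t 3.9 tcp [ 0.4293 -0.3392  0.2267] j [-17.8   8.5 -15.5  -0.  -65.9  31.7] F [ 0.2373 -0.195   0.3969] w 0.08761051310749234
jaw ang -166.101947410181 toolx [ 0.0003 -0.0001 -1.    ]
turn(tool) [-0.0053 -0.0001  0.0003] shift now-axes cm [21.5715  0.3932 -1.8365] shift target-axes cm [21.5713  0.3972 -1.8372]
```

```bash
python3 -m creep '[[0,0,0,3,0.4,-1.8,100],[0,0,0,4,0,0,100],[0,0,0,4,0,0,100],[0,0,0,4,0,0,100],[0,0,0,3,0,0,100],[0,0,0,2,0,0,100],[0,0,0,1.6,0,0,100],[0,0,0,0,0,0,100]]' 
python3 -c "
from h import *
im,d=r.capture('top');cv2.imwrite('pics/g.png',cv2.resize(im[200:350,360:560],None,fx=4,fy=4))
go([.43,-.358,.011],194.2)"
```

```text
time_s: 4.7
tcp_pos: [0.4284, -0.3571, 0.0085]
eef_rot: [52.9, 89.8, 157.1]
contact_force: [-0.1, 0.2, 0.4]
gripper_width: 0.0876
t 4.75 tcp [ 0.4293 -0.3575  0.0099] j [-19.7  23.3 -28.4   0.  -38.5  33.9] F [-0.2523 -0.4238  0.1883] w 0.08749357074802816
jaw ang -165.78762620892275 toolx [-0.002   0.0007 -1.    ]
turn(tool) [ 0.0002  0.0011 -0.0018] shift now-axes cm [-0.1134 -0.0543 -0.0662] shift target-axes cm [-0.1132 -0.0546 -0.0663]
```

View pics/g.png

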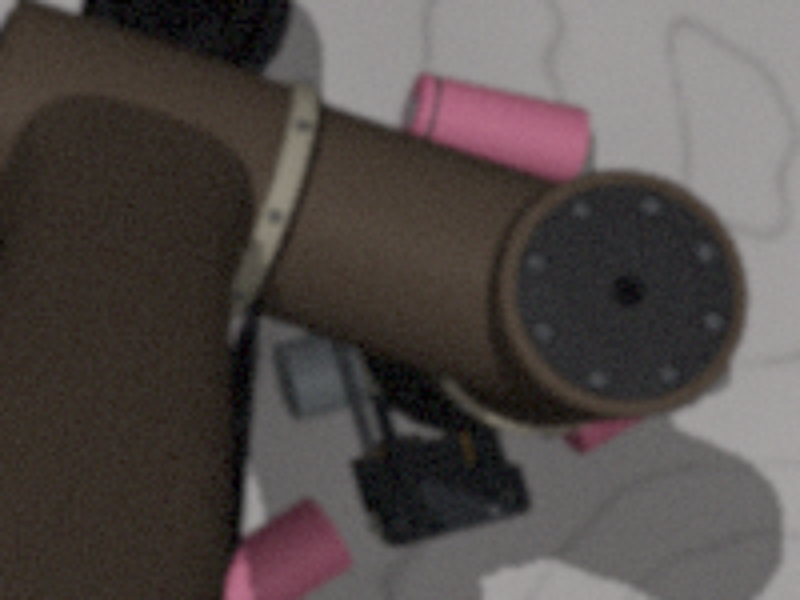

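The fingers straddle the grey cell near its middle, at about (365,400) in the crop, and the pink cells are clear. Next I grip and lift.

```bash
python3 -m creep '[[0,0,0,0,0,0,0],[0,0,0,0,0,0,0],[0,0,0,0,0,0,0],[0,0,0,0,0,0,0],[0,0,0,0,0,0,0],[0,0,0,0,0,0,0],[0,0,0,0,0,0,0],[0,0,0,0,0,0,0]]' 25
python3 -m creep '[[0,0,0,-1,0,0,0],[0,0,0,-3,0,0,0],[0,0,0,-4,0,0,0],[0,0,0,-4,0,0,0],[0,0,0,-4,0,0,0],[0,0,0,-4,0,0,0],[0,0,0,-3,0,0,0],[0,0,0,0,0,0,0]]'
python3 -c "
from h import *
go([.4836,-.1065,.24],-81.6)"
```

```text
time_s: 5.55
tcp_pos: [0.43, -0.3577, 0.0108]
eef_rot: [-135.7, 90.0, -31.4]
contact_force: [-0.8, 1.8, 2.7]
gripper_width: 0.0452
time_s: 6.35
tcp_pos: [0.4314, -0.3587, 0.2457]
eef_rot: [-132.2, 89.6, -28.0]
contact_force: [0.2, -0.0, -4.4]
gripper_width: 0.0456
t 6.35 tcp [ 0.4314 -0.3587  0.2457] j [-19.7   8.9 -12.6   0.1 -68.1  33.9] F [ 0.2139 -0.0329 -4.4351] w 0.045558525352440184
jaw ang -165.76734890489632 toolx [ 0.0068 -0.0036 -1.    ]
turn(tool) [-1.469  -0.0084  0.0008] shift now-axes cm [  0.5178 -11.2582  23.1627] shift target-axes cm [  0.5732 -24.1843  -8.8497]
```

```bash
python3 -m creep '[[0,0,0,0,-1.9,3.9,0],[0,0,0,0,-1.9,3.9,0],[0,0,0,0,-1.9,3.9,0],[0,0,0,0,-1.9,3.9,0],[0,0,0,0,-1.9,3.9,0],[0,0,0,0,-1.8,3.7,0],[-0.13,0,0,0,0,0,0],[-0.13,0,0,0,0,0,0]]'
python3 -m creep '[[-0.13,0,0,0,0,0,0],[-0.13,0,0,0,0,0,0],[-0.13,0,0,0,0,0,0],[-0.13,0,0,0,0,0,0],[-0.13,0,0,0,0,0,0],[-0.13,0,0,0,0,0,0],[-0.13,0,0,0,0,0,0],[-0.13,0,0,0,0,0,0]]'
python3 -m creep '[[-0.13,0,0,0,0,0,0],[-0.04,0,0,0,0,0,0],[0,0,0,0,0,0,0],[0,0,0,0,0,0,0]]'
python3 - <<'E'
from h import *
go([.4836,-.1065,.1186],-81.6)
for n in("scene","top"):
    im,d=r.capture(n); cv2.imwrite(f"pics/{n}1.png",im); np.save(f"{n}1.npy",d); W=cloud(n,d)
    for m in r.masks_of("cell",n)[:5]:
        px=m["pixels"]&(d>0); p=W[px]; print(n,round(m["score"],2),np.round(m["rect"]),np.median(p,0))
a=cv2.imread("pics/scene1.png")[100:340,180:500]
cv2.imwrite("pics/s1.png",cv2.resize(a,None,fx=2.5,fy=2.5))
E
```

```text
time_s: 7.15
tcp_pos: [0.4816, -0.1034, 0.2394]
eef_rot: [50.5, 89.9, 170.1]
contact_force: [0.4, -0.7, -3.7]
gripper_width: 0.045
time_s: 7.95
tcp_pos: [0.4812, -0.1049, 0.2393]
eef_rot: [-7.2, 89.8, 171.8]
contact_force: [0.3, -0.1, -4.4]
gripper_width: 0.0455
time_s: 8.35
tcp_pos: [0.4818, -0.105, 0.2398]
eef_rot: [-13.0, 89.9, 175.3]
contact_force: [0.0, -0.1, -3.7]
gripper_width: 0.0456
t 8.35 tcp [ 0.4818 -0.105   0.2398] j [ 10.6   2.7 -20.4  -0.  -67.   87.8] F [ 0.0129 -0.0711 -3.7127] w 0.04559603471698033
jaw ang -81.66530604139143 toolx [-0.0016  0.0001 -1.    ]
turn(tool) [-0.0011  0.0016  0.0004] shift now-axes cm [12.1206  0.1794 -0.1788] shift target-axes cm [12.1209  0.1752 -0.1595]
scene 0.89 [218. 152. 256. 170.] [ 0.4274 -0.4908  0.0344]
scene 0.67 [298. 172. 340. 195.] [ 0.316  -0.2709  0.0354]
scene 0.64 [280. 151. 310. 181.] [ 0.5178 -0.0914  0.263 ]
scene 0.38 [189. 202. 244. 264.] [ 0.6349 -0.2274  0.0662]
top 0.83 [463. 217. 510. 246.] [ 0.5579 -0.4318  0.0414]
top 0.82 [497. 276. 542. 313.] [ 0.4176 -0.502   0.0415]
top 0.79 [403. 323. 449. 363.] [ 0.312  -0.2902  0.0422]
top 0.72 [333. 267. 360. 281.] [ 0.4418 -0.1089  0.2714]
```

View pics/s1.png

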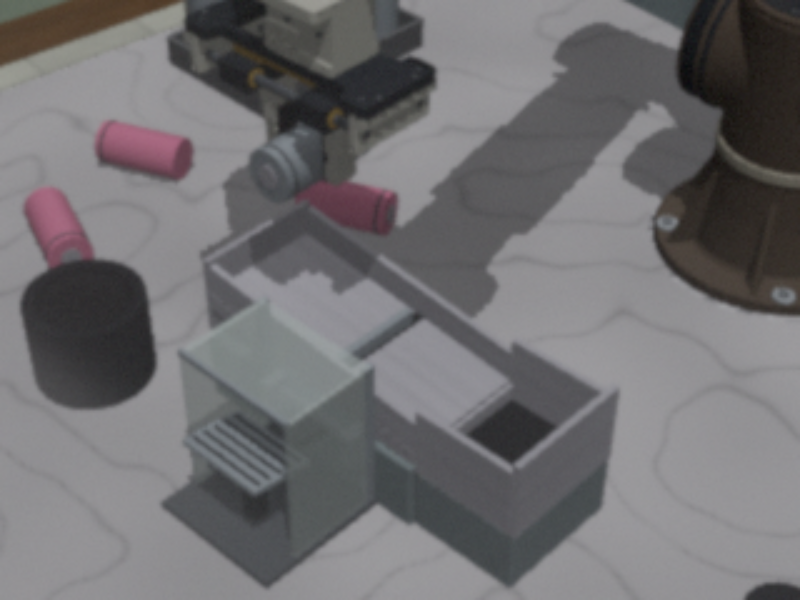

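The cell is held level, its axis along the feeder's x, above the chute at about crop (285,160). I'll check how well its length is centred in the chute.

```bash
python3 - <<'E'
from h import *
q=np.load("feeder.npy"); o=R.from_euler('z',q[2]).as_matrix()
for n,b in(("scene",(278,148,314,184)),("top",(320,255,370,290))):
    d=np.load(n+"1.npy"); W=cloud(n,d); L=(W-np.array([q[0],q[1],0]))@o
    c=L[b[1]:b[3],b[0]:b[2]].reshape(-1,3); c=c[(c[:,2]>.225)&(c[:,2]<.295)&(abs(c[:,1]-.07)<.03)]
    print(n,len(c),np.percentile(c[:,0],[1,3,10,25,50,75,90,97,99]),np.median(c,0),np.percentile(c[:,2],[2,98]))
E
```

```text
scene 758 [-0.0481 -0.0474 -0.0463 -0.0449 -0.0324 -0.0139 -0.008  -0.0013  0.003 ] [-0.0324  0.0596  0.2634] [0.2347 0.2754]
top 281 [0.0297 0.0309 0.0334 0.0367 0.0422 0.0474 0.0503 0.0505 0.0506] [0.0422 0.0671 0.2709] [0.2434 0.2775]
```

```bash
python3 -m creep '[[0,0,0,2,0.18,-0.18,0],[0,0,0,3,0,0,0],[0,0,0,3,0,0,0],[0,0,0,2,0,0,0],[0,0,0,1,0,0,0],[0,0,0,0.8,0,0,0],[0,0,0,0,0,0,0],[0,0,0,0,0,0,0]]'
python3 -m creep '[[0,0,0,0.3,0,0,0],[0,0,0,0,0,0,0],[0,0,0,0,0,0,0]]'
python3 -c "
from h import *
go([.4836,-.1065,.1150],-81.6)"
```

```text
time_s: 9.35
tcp_pos: [0.4852, -0.1065, 0.1234]
eef_rot: [168.2, 89.9, -3.4]
contact_force: [0.4, -0.1, -3.7]
gripper_width: 0.0451
time_s: 9.65
tcp_pos: [0.4847, -0.1065, 0.1199]
eef_rot: [176.9, 90.0, 5.4]
contact_force: [-0.4, -0.4, -4.1]
gripper_width: 0.0454
t 9.65 tcp [ 0.4847 -0.1065  0.1199] j [ 10.3   9.5 -29.9   0.  -50.6  88.1] F [-0.4106 -0.372  -4.1084] w 0.04535332431301662
jaw ang -81.56581472078722 toolx [ 0.0006  0.0001 -1.    ]
turn(tool) [ 0.0006 -0.0006 -0.    ] shift now-axes cm [ 0.493  -0.0188  0.1086] shift target-axes cm [ 0.493  -0.0187  0.1083]
```

```bash
python3 -m creep '[[0,0,0,0.3,0,0.08,0],[0,0,0,0,0,0,0]]'; python3 -m creep '[[0,0,0,0.1,0,0,0],[0,0,0,0,0,0,0]]';  python3 -m creep '[[0,0,0,0.1,0,0,0],[0,0,0,0,0,0,0],[0,0,0,0,0,0,0]]'
```

```text
time_s: 9.85
tcp_pos: [0.4834, -0.1067, 0.1163]
eef_rot: [-14.4, 90.0, 174.1]
contact_force: [-0.5, 0.5, -3.6]
gripper_width: 0.0455
time_s: 10.05
tcp_pos: [0.4837, -0.1067, 0.1154]
eef_rot: [0.0, 90.0, -171.5]
contact_force: [0.0, 0.9, -3.5]
gripper_width: 0.0455
time_s: 10.35
tcp_pos: [0.4839, -0.1067, 0.1147]
eef_rot: [166.5, 90.0, -5.1]
contact_force: [0.1, 0.4, -2.9]
gripper_width: 0.0453
```

```bash
python3 -m creep '[[0,0,0,0,0,0,55],[0,0,0,0,0,0,60],[0,0,0,0,0,0,65],[0,0,0,0,0,0,70],[0,0,0,0,0,0,70],[0,0,0,0,0,0,70]]'; python3 -m creep '[[0,0,0,-1,0,0,70],[0,0,0,-2,0,0,70],[0,0,0,-3,0,0,70],[0,0,0,-4,0,0,70],[0,0,0,-4,0,0,70],[0,0,0,0,0,0,70]]'
python3 - <<'E'
from h import *
q=np.load("feeder.npy"); o=R.from_euler('z',q[2]).as_matrix()
for n in("scene","top"):
    im,d=r.capture(n); cv2.imwrite(f"pics/{n}2.png",im); np.save(f"{n}2.npy",d); W=cloud(n,d)
    for m in r.masks_of("cell",n)[:6]:
        px=m["pixels"]&(d>0); p=(W[px]-np.array([q[0],q[1],0]))@o; print(n,round(m["score"],2),np.round(m["rect"]),np.median(p,0),np.percentile(p,3,axis=0),np.percentile(p,97,axis=0))
a=cv2.imread("pics/scene2.png")[140:340,220:460]
cv2.imwrite("pics/s2.png",cv2.resize(a,None,fx=3,fy=3))
go([.72,-.03,.3],-81.6,40)
E
```

```text
time_s: 10.95
tcp_pos: [0.4838, -0.1066, 0.1146]
eef_rot: [179.7, 90.0, 8.2]
contact_force: [-0.3, -0.5, 0.6]
gripper_width: 0.0613
time_s: 11.55
tcp_pos: [0.4867, -0.107, 0.2613]
eef_rot: [169.6, 89.4, -1.9]
contact_force: [-0.2, -0.3, -0.8]
gripper_width: 0.0614
scene 0.93 [216. 147. 260. 171.] [0.1128 0.4441 0.0326] [ 0.0882  0.4053 -0.0007] [0.1671 0.5317 0.0471]
scene 0.58 [189. 175. 219. 208.] [-0.0383  0.3941  0.0393] [-0.0657  0.3563  0.0007] [0.0023 0.4545 0.0474]
scene 0.56 [299. 203. 346. 239.] [-0.0043  0.0116  0.137 ] [-0.047   0.001   0.1139] [0.0451 0.038  0.1445]
scene 0.56 [297. 166. 338. 194.] [0.1884 0.2138 0.0366] [0.1639 0.1779 0.0017] [0.2257 0.2734 0.0472]
top 0.91 [460. 216. 507. 248.] [-0.0267  0.4026  0.0416] [-0.0579  0.3598  0.0144] [0.003  0.4482 0.0491]
top 0.89 [402. 325. 448. 363.] [0.1967 0.2269 0.042 ] [0.1681 0.1833 0.0248] [0.2261 0.271  0.0491]
top 0.62 [278. 194. 298. 198.] [-0.1735 -0.0211  0.0812] [-0.1749 -0.0365  0.0787] [-0.1711 -0.004   0.0866]
top 0.61 [494. 274. 541. 312.] [0.1227 0.4525 0.0418] [0.0936 0.4098 0.0115] [0.1511 0.5005 0.0488]
top 0.53 [309. 274. 335. 289.] [0.0368 0.0229 0.1398] [0.0227 0.003  0.1208] [0.05   0.045  0.1474]
t 11.75 tcp [ 0.4832 -0.1067  0.2542] j [ 10.3   2.3 -18.9  -0.  -68.8  88.1] F [-0.0269 -0.9361 -0.0554] w 0.06154171519396641
jaw ang -81.57559414249782 toolx [-0.0007  0.0002 -1.    ]
turn(tool) [ 0.0005 -0.6975  0.0002] shift now-axes cm [ -4.5939  -4.115  -24.5469] shift target-axes cm [-19.287   -4.1226 -15.862 ]
```

View pics/s2.png

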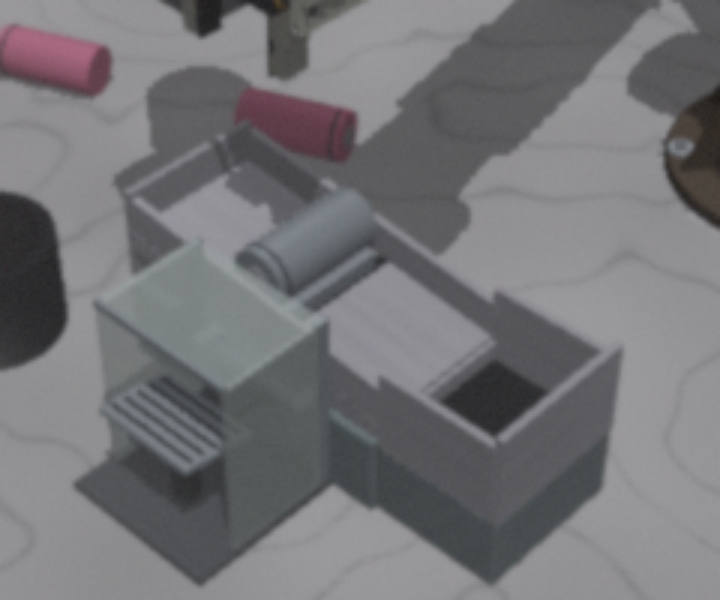

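The cell lies against the stop bar at about crop (315,240), with its y range 1–46 mm as expected. Now I move out past the hood and tilt.

```bash
python3 -m creep '[[0,0,0,0,-1.4,-4.6,0],[0,0,0,0,-1.4,-4.6,0],[0,0,0,0,-1.4,-4.6,0],[0,0,0,0,-1.4,-4.6,0],[0,0,0,0,-1.4,-4.6,0],[0,-0.14,0,0,0,0,0],[0,-0.14,0,0,0,0,0],[0,-0.14,0,0,0,0,0]]' 20
python3 -m creep '[[0,-0.14,0,0,0,0,0],[0,-0.138,0,0,0,0,0],[0,0,0,0,0,0,0],[0,0,0,0,0,0,0]]'
python3 - <<'E'
from h import *
q=np.load("feeder.npy"); o=R.from_euler('z',q[2]).as_matrix()
F=lambda p:np.array(p)@o.T+np.array([q[0],q[1],0])
go(F([-.215,0,.13]),-81.6,40); go(F([-.158,0,.085]),-81.6,40); go(F([-.158,0,.051]),-81.6,40)
E
```

```text
time_s: 12.55
tcp_pos: [0.701, -0.0035, 0.2543]
eef_rot: [0.0, 65.6, -171.5]
contact_force: [1.1, -0.4, -0.5]
gripper_width: 0.0033
time_s: 12.95
tcp_pos: [0.7012, -0.0036, 0.2478]
eef_rot: [0.1, 49.5, -171.5]
contact_force: [0.1, -0.2, 0.7]
gripper_width: 0.0002
t 12.95 tcp [ 0.7012 -0.0036  0.2478] j [  13.7   50.4   46.4   -4.2 -126.3   83.5] F [ 0.0906 -0.2239  0.6992] w 0.00024080342446548714
jaw ang -81.57398498133817 toolx [-0.6427 -0.0957 -0.7602]
turn(tool) [-0.      0.0091 -0.0006] shift now-axes cm [ 9.9476 -0.0048 -6.4879] shift target-axes cm [10.0063  0.0017 -6.397 ]
t 12.95 tcp [ 0.7012 -0.0036  0.2478] j [  13.7   50.4   46.4   -4.2 -126.3   83.5] F [ 0.0906 -0.2239  0.6992] w 0.00024080342446548714
jaw ang -81.57398498133817 toolx [-0.6427 -0.0957 -0.7602]
turn(tool) [-0.      0.0091 -0.0006] shift now-axes cm [17.0718 -0.0088 -5.0789] shift target-axes cm [17.1174  0.0023 -4.9231]
t 12.95 tcp [ 0.7012 -0.0036  0.2478] j [  13.7   50.4   46.4   -4.2 -126.3   83.5] F [ 0.0906 -0.2239  0.6992] w 0.00024080342446548714
jaw ang -81.57398498133817 toolx [-0.6427 -0.0957 -0.7602]
turn(tool) [-0.      0.0091 -0.0006] shift now-axes cm [19.6564 -0.0109 -7.288 ] shift target-axes cm [19.722   0.0019 -7.1086]
```

```bash
python3 -m creep '[[0,0,0,2,0,-1.3,0],[0,0,0,2,0,-1.3,0],[0,0,0,2,0,-1.3,0],[0,0,0,2,0,-1.3,0],[0,0,0,2,0,-1.2,0],[0,0,0,0,0,0,0],[0,0,0,0,0,0,0]]'
python3 - <<'E'
from h import *
q=np.load("feeder.npy"); o=R.from_euler('z',q[2]).as_matrix()
F=lambda p:np.array(p)@o.T+np.array([q[0],q[1],0])
go(F([-.158,0,.088]),-81.6,40); go(F([-.158,0,.051]),-81.6,40)
im,d=r.capture('scene'); cv2.imwrite("pics/s3.png",cv2.resize(im[160:360,200:440],None,fx=3,fy=3))
E
```

```text
time_s: 13.65
tcp_pos: [0.6863, -0.0062, 0.1403]
eef_rot: [0.1, 50.3, -171.5]
contact_force: [0.2, 0.2, 0.8]
gripper_width: 0.0004
t 13.65 tcp [ 0.6863 -0.0062  0.1403] j [  13.8   50.8   33.7   -3.6 -112.5   84.5] F [0.2411 0.2045 0.763 ] w 0.00037092195821831385
jaw ang -81.54854194645793 toolx [-0.6322 -0.0944 -0.769 ]
turn(tool) [ 0.0003 -0.0047 -0.0009] shift now-axes cm [ 7.678  -0.0447  1.0539] shift target-axes cm [ 7.6828 -0.0372  1.018 ]
t 13.65 tcp [ 0.6863 -0.0062  0.1403] j [  13.8   50.8   33.7   -3.6 -112.5   84.5] F [0.2411 0.2045 0.763 ] w 0.00037092195821831385
jaw ang -81.54854194645793 toolx [-0.6322 -0.0944 -0.769 ]
turn(tool) [ 0.0003 -0.0047 -0.0009] shift now-axes cm [10.5234 -0.047  -1.3111] shift target-axes cm [10.5172 -0.0376 -1.3603]
```

View pics/s3.png

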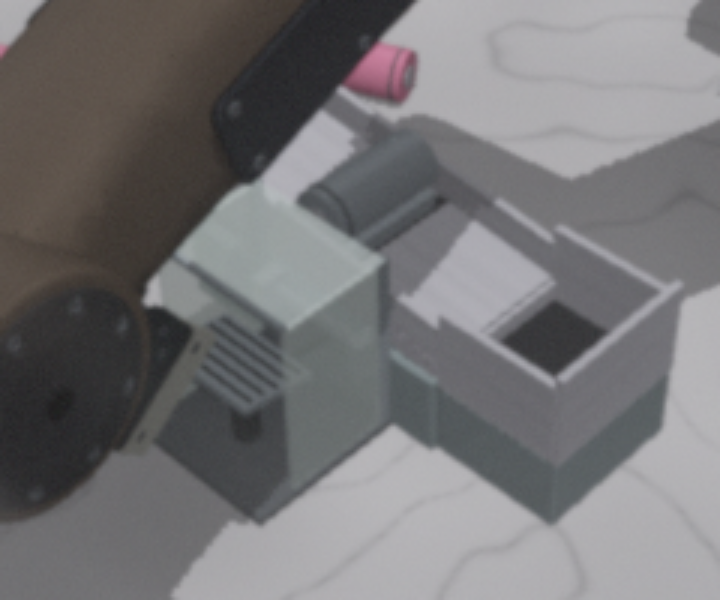

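The tilted tool is in front of the hood's opening and the cell is still at the bar. The forearm passes over the feeder, so I'll check its clearance before I go lower.

```bash
python3 - <<'E'
from h import *
q=np.load("feeder.npy"); o=R.from_euler('z',q[2]).as_matrix()
for n in ("scene","top"):
    im,d=r.capture(n); L=(cloud(n,d)-np.array([q[0],q[1],0]))@o
    L=L[(d>0)&(L[...,2]>.165)]
    for a in np.arange(-.36,.25,.04):
        m=L[(L[:,0]>a)&(L[:,0]<a+.04)&(abs(L[:,1])<.25)]
        if len(m)>20: print(n,round(a,2),len(m),"z",np.percentile(m[:,2],[1,10,50,99]),"y",np.percentile(m[:,1],[1,99]))
E
```

```text
scene -0.36 3354 z [0.4456 0.4672 0.5121 0.5303] y [-0.2336 -0.1452]
scene -0.32 3394 z [0.1796 0.4737 0.5254 0.5453] y [-0.2331 -0.0874]
scene -0.28 3544 z [0.1895 0.2382 0.5349 0.5601] y [-0.2293 -0.0783]
scene -0.24 2873 z [0.2229 0.5061 0.5555 0.5731] y [-0.2257 -0.0879]
scene -0.2 2538 z [0.4933 0.518  0.5687 0.584 ] y [-0.2221 -0.1312]
scene -0.16 2354 z [0.504  0.5281 0.5784 0.5952] y [-0.2161 -0.1296]
scene -0.12 2417 z [0.5221 0.5477 0.5919 0.6137] y [-0.2124 -0.1106]
scene -0.08 4027 z [0.5213 0.5533 0.5977 0.62  ] y [-0.2492 -0.0864]
scene -0.04 1061 z [0.5092 0.5349 0.6218 0.6334] y [-0.2497 -0.1698]
scene -0.0 93 z [0.4717 0.4752 0.4884 0.5043] y [-0.2496 -0.2293]
scene 0.04 92 z [0.4389 0.4423 0.4546 0.472 ] y [-0.2496 -0.2272]
scene 0.08 90 z [0.4044 0.4078 0.4201 0.4372] y [-0.2498 -0.2208]
scene 0.12 94 z [0.3716 0.3747 0.3885 0.4041] y [-0.2495 -0.2189]
scene 0.16 91 z [0.3378 0.3412 0.3542 0.3704] y [-0.2497 -0.2152]
scene 0.2 89 z [0.3029 0.3064 0.3196 0.3365] y [-0.249  -0.2127]
scene 0.24 81 z [0.27   0.2727 0.2846 0.3025] y [-0.2497 -0.206 ]
top -0.36 2880 z [0
[... 343 characters left out ...]
68  0.5853 0.5952] y [-0.2062 -0.1076]
top -0.12 2034 z [0.5557 0.5766 0.5962 0.6149] y [-0.2047 -0.0998]
top -0.08 2539 z [0.5584 0.5871 0.6099 0.6235] y [-0.2407 -0.0793]
top -0.04 4175 z [0.585  0.6217 0.6319 0.6374] y [-0.2484 -0.0737]
top -0.0 5001 z [0.5891 0.6197 0.6312 0.6381] y [-0.2481 -0.0712]
top 0.04 3069 z [0.4692 0.5687 0.6052 0.6263] y [-0.249  -0.0744]
top 0.08 1553 z [0.4292 0.4754 0.5687 0.5961] y [-0.2494 -0.2128]
top 0.12 1497 z [0.3959 0.4434 0.5386 0.5648] y [-0.2492 -0.2091]
top 0.16 1463 z [0.3637 0.4132 0.5081 0.5337] y [-0.2494 -0.2052]
top 0.2 1453 z [0.3285 0.3823 0.4781 0.513 ] y [-0.2497 -0.2015]
top 0.24 1464 z [0.2957 0.353  0.4487 0.486 ] y [-0.2494 -0.1977]
```

Clearance is ample: the forearm is above 0.45 m. Now down to the tread.

```bash
python3 -m creep '[[0,0,0,1.5,0,0.2,0],[0,0,0,1.5,0,0.2,0],[0,0,0,1.5,0,0.2,0],[0,0,0,1.5,0,0.2,0],[0,0,0,1.0,0,0.2,0],[0,0,0,0.5,0,0.05,0],[0,0,0,0,0,0,0]]'
python3 -m creep '[[0,0,0,0.4,0,-0.33,0],[0,0,0,0.4,0,-0.33,0],[0,0,0,0,0,0,0]]'
python3 - <<'E'
from h import *
q=np.load("feeder.npy"); o=R.from_euler('z',q[2]).as_matrix()
F=lambda p:np.array(p)@o.T+np.array([q[0],q[1],0])
go(F([-.158,0,.051]),-81.6,40)
print((r.get_state()["tcp_pos"]-np.array([q[0],q[1],0]))@o)
E
```

```text
time_s: 14.5
tcp_pos: [0.6304, -0.0142, 0.0873]
eef_rot: [0.0, 50.1, -171.5]
contact_force: [-1.7, -0.8, 2.4]
gripper_width: 0.0007
time_s: 14.8
tcp_pos: [0.631, -0.0142, 0.0752]
eef_rot: [0.0, 50.1, -171.5]
contact_force: [3.7, 0.6, 4.5]
gripper_width: 0.0003
t 14.8 tcp [ 0.631  -0.0142  0.0752] j [  14.1   48.3   19.6   -3.7 -101.    84.9] F [3.7113 0.644  4.4781] w 0.00028586696147000264
jaw ang -81.55695860620047 toolx [-0.6348 -0.0945 -0.7669]
turn(tool) [ 0.0004 -0.0013 -0.0006] shift now-axes cm [ 1.9392 -0.0194 -1.46  ] shift target-axes cm [ 1.9373 -0.0189 -1.4626]
[-0.1592  0.0002  0.0752]
```

```bash
python3 -m creep '[[0,0,0,0.38,0,-0.32,0],[0,0,0,0.38,0,-0.32,0],[0,0,0,0,0,0,0]]'
python3 -m creep '[[0,0,0,0.23,0,-0.19,0],[0,0,0,0,0,0,0],[0,0,0,0,0,0,0]]'
python3 -m creep '[[0,0,0,0.15,0,-0.13,0],[0,0,0,0,0,0,0],[0,0,0,0,0,0,0]]'
```

```text
time_s: 15.1
tcp_pos: [0.631, -0.0141, 0.0655]
eef_rot: [0.0, 50.1, -171.5]
contact_force: [3.9, 0.2, 6.0]
gripper_width: 0.0005
time_s: 15.4
tcp_pos: [0.6309, -0.0142, 0.0632]
eef_rot: [0.0, 50.1, -171.5]
contact_force: [3.9, 0.1, 5.7]
gripper_width: 0.0003
time_s: 15.7
tcp_pos: [0.6308, -0.0142, 0.0611]
eef_rot: [0.0, 50.1, -171.5]
contact_force: [5.0, 0.5, 4.8]
gripper_width: 0.0007
```

```bash
python3 -m creep '[[0,0,0,0.23,0,-0.19,0],[0,0,0,0,0,0,0],[0,0,0,0,0,0,0]]'
python3 -m creep '[[0,0,0,0.15,0,-0.13,0],[0,0,0,0,0,0,0],[0,0,0,0,0,0,0]]'
python3 -m creep '[[0,0,0,0.11,0,-0.1,0],[0,0,0,0,0,0,0],[0,0,0,0,0,0,0]]'
```

```text
time_s: 16.0
tcp_pos: [0.6307, -0.0142, 0.0584]
eef_rot: [0.0, 50.1, -171.5]
contact_force: [4.0, 1.4, 6.5]
gripper_width: 0.0004
time_s: 16.3
tcp_pos: [0.6305, -0.0142, 0.0565]
eef_rot: [0.0, 50.0, -171.5]
contact_force: [3.7, 0.4, 6.5]
gripper_width: 0.0006
time_s: 16.6
tcp_pos: [0.6305, -0.0143, 0.0557]
eef_rot: [0.0, 50.0, -171.5]
contact_force: [2.9, 2.5, 9.0]
gripper_width: 0.0006
```

```bash
python3 -m creep '[[0,0,0,0.11,0,-0.1,0],[0,0,0,0,0,0,0]]'
python3 -m creep '[[0,0,0,0.11,0,-0.1,0],[0,0,0,0,0,0,0],[0,0,0,0,0,0,0]]'
python3 - <<'E'
from h import *
q=np.load("feeder.npy"); o=R.from_euler('z',q[2]).as_matrix()
im,d=r.capture('scene'); cv2.imwrite("pics/s4.png",cv2.resize(im[160:360,200:440],None,fx=3,fy=3)); W=cloud('scene',d)
for m in r.masks_of("cell",'scene')[:5]:
    px=m["pixels"]&(d>0); p=(W[px]-np.array([q[0],q[1],0]))@o; print(round(m["score"],2),np.round(m["rect"]),np.median(p,0))
E
```

```text
time_s: 16.8
tcp_pos: [0.6306, -0.0143, 0.0553]
eef_rot: [0.1, 50.0, -171.5]
contact_force: [3.1, 0.8, 14.3]
gripper_width: 0.0003
time_s: 17.1
tcp_pos: [0.6306, -0.0143, 0.055]
eef_rot: [0.1, 50.0, -171.4]
contact_force: [1.9, 3.3, 18.9]
gripper_width: 0.0008
0.75 [378. 258. 415. 286.] [ 0.0034 -0.1684  0.1082]
0.68 [186. 178. 216. 205.] [-0.0381  0.3904  0.0394]
0.63 [218. 148. 257. 170.] [0.1117 0.4423 0.0333]
0.29 [466. 335. 510. 388.] [-0.026  -0.3968  0.0625]
```

The force rose sharply to about 19 N, so the pedal is at its stop, and the cell is already found in the pocket (y ≈ −168 mm). I'll hold briefly and look.

```bash
python3 -m creep '[[0,0,0,0,0,0,0],[0,0,0,0,0,0,0],[0,0,0,0,0,0,0],[0,0,0,0,0,0,0],[0,0,0,0,0,0,0],[0,0,0,0,0,0,0],[0,0,0,0,0,0,0],[0,0,0,0,0,0,0]]'
python3 - <<'E'
from h import *
q=np.load("feeder.npy"); o=R.from_euler('z',q[2]).as_matrix()
im,d=r.capture('scene'); cv2.imwrite("pics/s5.png",cv2.resize(im[160:360,200:440],None,fx=3,fy=3)); W=cloud('scene',d)
for m in r.masks_of("cell",'scene')[:2]:
    px=m["pixels"]&(d>0); p=(W[px]-np.array([q[0],q[1],0]))@o; print(round(m["score"],2),np.round(m["rect"]),np.median(p,0),np.percentile(p,[3,97],axis=0))
E
```

```text
time_s: 18.0
tcp_pos: [0.6306, -0.0143, 0.055]
eef_rot: [0.1, 50.0, -171.4]
contact_force: [2.9, 2.5, 19.9]
gripper_width: 0.0004
0.84 [378. 260. 416. 287.] [ 0.0006 -0.1689  0.1083] [[-0.0412 -0.1787  0.1011]
 [ 0.0449 -0.1537  0.1118]]
0.79 [188. 176. 216. 208.] [-0.0385  0.3899  0.0397] [[-0.0645  0.3552  0.0194]
 [-0.0065  0.4478  0.0474]]
```

View pics/s5.png

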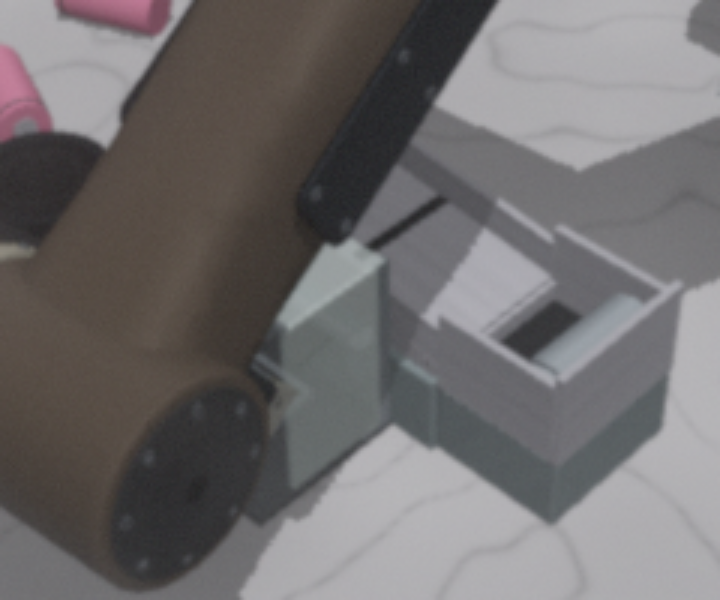

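The cell lies in the pocket against its far wall at about crop (595,335), and the bar is sunk. Now I let the pedal up slowly, then back out and away.

```bash
python3 -m creep '[[0,0,0,-0.38,0,0.32,0],[0,0,0,-0.38,0,0.32,0],[0,0,0,-0.38,0,0.32,0],[0,0,0,-0.38,0,0.32,0],[0,0,0,-0.38,0,0.32,0],[0,0,0,-0.38,0,0.32,0],[0,0,0,-0.38,0,0.2,0],[0,0,0,-0.4,0,0,0]]'
python3 -m creep '[[0,0,0,-1.5,0,-0.3,0],[0,0,0,-2,0,-0.5,0],[0,0,0,-3,0,-0.5,0],[0,0,0,-3,0,0,0],[0,0,0,-3,0,0,0],[0,0,0,-3,0,0,0],[0,0,0,0,0,0,0],[0,0,0,0,0,0,0]]'
python3 - <<'E'
from h import *
q=np.load("feeder.npy"); o=R.from_euler('z',q[2]).as_matrix()
print(r.get_state()["contact_force"])
for n in("scene","top"):
    im,d=r.capture(n); W=cloud(n,d); cv2.imwrite(f"pics/{n}6.png",im)
    for k in ("cell","jar","roll","spatula","pedal"):
      for m in r.masks_of(k,n)[:1]:
        px=m["pixels"]&(d>0); print(n,k,round(m["score"],2),np.round(m["rect"]),np.median(W[px],0),np.median((W[px]-np.array([q[0],q[1],0]))@o,0))
E
```

```text
time_s: 18.9
tcp_pos: [0.6327, -0.0137, 0.0885]
eef_rot: [-0.0, 49.9, -171.6]
contact_force: [-1.2, -0.7, 0.4]
gripper_width: 0.0004
time_s: 19.7
tcp_pos: [0.7425, 0.0027, 0.1974]
eef_rot: [-0.1, 50.0, -171.6]
contact_force: [-0.1, 0.0, -0.8]
gripper_width: 0.0004
[-0.0561  0.0222 -0.8339]
scene cell 0.93 [378. 261. 412. 286.] [0.4468 0.1289 0.1084] [ 0.0017 -0.1685  0.1084]
scene jar 0.73 [375. 258. 414. 286.] [0.4465 0.129  0.1083] [ 0.0019 -0.1687  0.1083]
scene roll 0.8 [214. 226. 244. 260.] [ 0.6198 -0.2024  0.0411] [-0.121   0.1851  0.0411]
scene spatula 0.78 [327. 372. 382. 454.] [0.6735 0.2729 0.0042] [-0.2433 -0.2777  0.0042]
scene pedal 0.81 [253. 263. 293. 299.] [ 0.623  -0.0203  0.0782] [-0.151   0.0045  0.0782]
top cell 0.84 [403. 327. 447. 362.] [ 0.312  -0.2907  0.0422] [0.197  0.2273 0.0422]
top roll 0.97 [380. 172. 435. 229.] [ 0.6258 -0.2571  0.0718] [-0.1181  0.2398  0.0718]
top spatula 0.51 [217. 190. 382. 313.] [ 0.4888 -0.0311  0.1032] [-0.0161  0.0002  0.1032]
top pedal 0.66 [289. 189. 322. 245.] [ 0.5462 -0.03    0.067 ] [-0.0721  0.0063  0.067 ]
```

View pics/scene6.png

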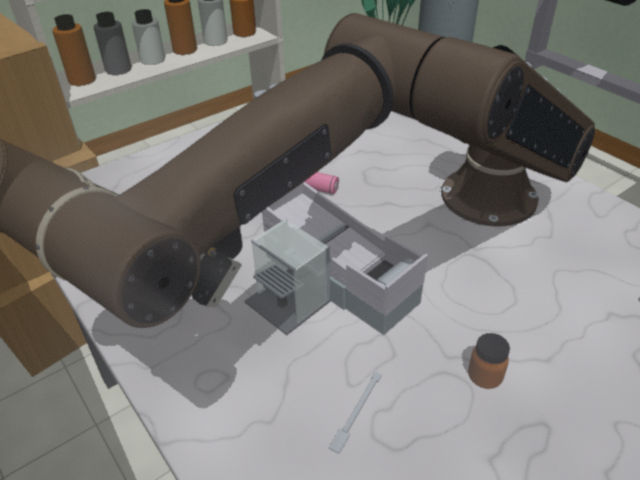

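The pedal is up again (tread at about (275,280), as at the start) and the cell is in the pocket at about (395,272). The jar, roll and spatula have not moved, and the tool is clear.

```bash
python3 -c "
from plant import r
print(r.close_job())"
```

```text
the job is handed in; nothing more can be done
None
```

The cell is in the pocket and the job is handed in, at about 20 s on the robot's clock (limit 53 s).

- **Loading:** I picked up the grey cell and laid it across the upper chute. Once released it rolled to rest against the stop bar, which I confirmed in a picture.
- **Pedal:** With the tool tilted about 40° and the fingers shut, I pressed the pedal until the force rose sharply. It peaked at about 20 N. I kept it down for about a second after the cell showed in the pocket, then let it up and backed the tool out.
- **Last checks:** The cell is at feeder y ≈ −168 mm, lying in the pocket against its far wall. The pedal is back at its rest position and the contact force is about 0 N.
- **Bystanders:** The spatula and roll came out within a few millimetres of where they started. The jar I checked by eye only.
- **Network errors:** In the last scene picture the network's best "jar" was the cell. In the last top picture its best "cell" was a pink look-alike and its "spatula" was the feeder. For those I relied on the scene picture instead.

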